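Bolt the cash box

ROBOT

A 6-joint arm with a two-finger parallel gripper is mounted at the origin on a cart in front of the work surface, level with it; the furniture and walls round the work are solid. World frame = base frame: x ahead of the robot, y to its left, z up, the work surface at z = 0. Lengths are in m, angles in rad, forces in N, time in s.
With the tool pointing down it reaches from about 0.35 to 0.975 m from the base axis. Payload 4.9 kg.
Tool frame: the origin (TCP) lies midway between the tips of the shut fingers; the grasp point (between the pads) lies 19 mm behind it; z points along the fingers, y is the line along which they close (so a half turn about z gives the same grasp; the last joint's range is limited). The gripper opens to 85 mm and grips with 20 to 120 N. Pads are 22 mm wide; open, the fingers measure 114 mm over their backs; the gripper's body (76 mm by 85 mm) begins 54 mm behind the grasp point. The pads swing forward as they close: fully open they stand 13 mm farther back than shut.
Start: joints at [-0.119, 0.053, 1.613, -0, 1.476, -0.119], TCP at [0.625, 0, 0.231] pointing down, gripper open.
Joint ranges: [-3.01, 3.01], [-1.01, 2.22], [0.06, 2.58], [-1.02, 4.17], [0.09, 2.62], [-3.14, 3.14]. Speed limits (rad/s): [2.57, 2.57, 3.14, 3.14, 3.14, 3.14].

INTERFACE

Orientations are given as a unit quaternion [w, x, y, z].
In Python, from plant import state, grab_frame, job_done, cut_out, place_of gives the robot as it stands.
- The arm moves only by the tool jog_arm, never from a script. Its argument "motion" is text: rows parted by semicolons, each of 7 numbers parted by spaces: the opening in per cent of the stroke, from 0 (shut) to 100 (fully open), then the shift along the tool's x, y, z as a fraction of full scale, then the turn, a rotation vector about the tool's x, y, z as a fraction of full scale. A call has exactly 5 rows; each row is the pose to reach, as a shift and turn from the pose commanded when the call began, along the tool's axes at that moment; what a row does not reach only later rows make up. Full scale, the value 1, is 50 cm for a shift and 1.5 rad for a turn. A row lasts 1/8 s, in which the tool goes at most 62.5 mm and 10.7 degrees, less where a joint would pass 70% of its speed; a pose out of reach is approached as far as the arm can. A call with a number of a shift or a turn outside -1 to 1 is refused whole. A call with a gripper value outside its range is refused whole. The fingers move at their own pace and stop on an object; the grip force is fixed at half the most. Time passes only in rows, so rows that repeat a pose let the fingers close, or fill a call up. It gives the time, the measured TCP pose, the force, the opening and the grip force at its end, in the units of the state.
- state(): the state, without advancing time (a new reading comes with each control period).
- grab_frame(name): name is "scene" or "side" or "wrist"; returns a dict with "color" (384x512x3 uint8, red, green, blue), "range_z" (384x512 float32, m along the optical axis (not along the pixel's ray), 0 where there is no reading), "intrinsics" (3x3 intrinsics, pixels), "world_from_camera" (4x4, takes a point from camera to world coordinates). Camera axes: x right, y up, looking along -z (the intrinsics and any distortion apply to the point x, -y, -z); pixel columns grow to the right and rows downward; lengths in m; the calibration is good to about 2 mm. A picture is of the moment at which its call begins.
- job_done(): hands the job in; it is judged then, once.
Trained networks look in the newest picture that a camera, given by its name, has taken for a name from the list of things; names that differ only in an ending like _2 or _b are one class to them, and where a whole thing is asked for, a point or a joint stands for the part that bears it (a point fixed in the world has none). Each returns a list of dicts, best first, with "p" (0 to 1); they miss things now and then, are a little off and sometimes report something else, mostly with a low value. They report only what shows in the picture. A call takes as long as a camera call. They do not tell look-alikes from the thing itself.
- cut_out(camera, thing): "pixels" (384x512 bool, what is visible of it).
- place_of(camera, thing): "at" ([x, y, z] in m, in world coordinates, good to about 4 mm: a listed point, or the origin of a listed thing).
The state is a dict: "time": time; "joint_pos": joint angles; "joint_vel": joint speeds; "joint_efforts": joint torques, N m; "tool_pos": TCP position; "tool_rot": TCP orientation; "contact_force": force on the tool from outside, world axes, zero at the start; "ft_torque": the same for the moment, N m; "gripper_width": opening from 0.0 (shut) to 1.0 (fully open); "grasp_force": force on a finger pad.
Only numpy, scipy, OpenCV 4.12 (cv2) and the standard library are available. Lean on these libraries where they do the work, as an engineer would, in place of code of your own. Each camera call takes 0.05 s, during which the arm holds its last target. There are 200 camera calls.

TASK

Lock the blue cash box: push the brass disc round by one of its black lugs until its slot lines up with the steel bolt, then push the bolt by its red tab through the disc and fully home in the keeper. Nothing needs gripping, a push with the fingertips does it all, and nothing may be lifted; leave the other things where they are, and finish clear of everything.

Things in the scene. Friction and masses are not known exactly. Their poses are not given: they have to be found in the camera images.
- cash_box: Blue cash box fixed on the worktop, 320 (x) x 190 (y) mm, lid top 60 mm up. Origin: centre of its underside; z up; x: the way the bolt is pushed. The lock lies on its centre line y = 0: guide with lips over the bolt (x -143 to +29 mm, 34 mm wide, top 82 mm above the worktop), disc axis at x = +75, keeper at x +121 to +143 (top 83 mm). The bolt slides on a bed 64 mm above the worktop.
- lock_disc (a joint): Angle of the brass disc about its vertical axis, counter-clockwise from above. Its straight 22 mm slot with flared mouths lines up with the bolt at 0 and equally at pi; either will do. Range -0.5 to 3.64, starts at 0.65 to 2.49; it turns both ways and stays where it is left (about 2 N at a lug). It blocks the bolt unless lined up; the bolt's round nose corrects an error of up to 0.1 itself.
- disc_center (a point): Centre of the brass disc's top face, on its axis, 82 mm above the worktop. Diameter 72 mm. Its x axis lies along the slot and turns with the disc; at joint value 0 it is the box's x axis.
- disc_lug_a (a point): Top centre of one black lug of the disc: an upright round post, 12 mm in diameter, from the disc's face (82 mm above the worktop) to 112 mm. It stands 27 mm from the disc's axis, on disc_center's +y axis (square to the slot).
- disc_lug_b (a point): Top centre of the other, identical lug, opposite lug a (on disc_center's -y axis).
- bolt: Steel bolt, a bar 142 mm long, 18 wide, 12 tall, 0.15 to 0.31 kg, loose but held down in its guide by the lips; slides along the box's x axis, which is its own x axis, with 1 to 2 N of friction. Origin: on its underside below the red tab, 122 mm behind the nose tip, 20 mm before the tail. Starts 98 to 118 mm short of home. Push the tab from its -x side: free space there.
- bolt_tab (a point): Top centre of the bolt's red push tab, an upright plate 10 mm thick along the bolt, 26 mm wide across it, from 86 to 112 mm above the worktop.
- bolt_nose (a point): Tip of the bolt's half-round nose (radius 9 mm), at mid-height of the bar.
- bolt_home (a point): Fixed on the box: where the bolt's origin is when the bolt is fully home (its nose against the end wall of the keeper). Axes as the box's: x is the direction of the push. It lies 60 mm before the disc's axis, so the tab stops clear of the disc.
- multimeter: Loose yellow pocket multimeter, 124 x 66 x 36 mm, lying on the worktop to the right of the box; leave alone.
- solder_reel: Loose reel of solder with blue rims, diameter 53 mm, 37 mm tall, on the worktop to the right of the box; leave alone.
- tape_roll: Loose roll of black tape, diameter 64 mm, 19 mm tall, on the worktop to the left of the box; leave alone.
- steel_pen: Loose steel pen, 132 mm long, 8 mm thick, lying on the box's lid near its +y long edge; origin at its middle; leave alone.
- adaptor_red: Loose red audio plug, 43 x 12 x 12 mm, lying on the box's deck near the +x, -y corner; leave alone.
Not all that is in view belongs to the job. Of the things like the bolt, leave any that is pink; of the rest the larger one is meant.

How it is judged:
By the outcome, as a careful person would: the job done as asked, in the order asked, and still so for the second after the job is handed in, with the robot touching nothing.
It also fails if it takes over 48 s, if anything falls off the work surface, if the arm or the gripper's body presses on something with over 40 N, if the wrist force passes 120 N, or if a joint passes its speed limit or range.

## Working session

There is one attempt and no reset: what is moved stays moved. The work goes in short steps, Python scripts to look and compute and a tool call to move; the robot and the scene stay as the last step left them, time stands still between calls to the robot, and variables do not carry over. Pictures are saved under pics/ and viewed, at most 10 in all, crops included, and the job is handed in when it is done.

Besides the shell and the picture viewer there is one more tool, called after "Emit:" as a command line: name --argument value ..., lists and objects as JSON in quotes. jog_arm: Moves the arm, as the interface text tells. Shift numbers are shares of 50 cm and turn numbers shares of 1.5 rad, none past 1 either way. Its arguments: {"type":"object","properties":{"motion":{"type":"string"}},"required":["motion"]}

```bash
mkdir -p pics; cat > h.py <<'E'
import numpy as np,cv2
from plant import *
def save(f,n,crop=None,s=1):
    im=f["color"][:,:,::-1]
    if crop: im=im[crop[1]:crop[3],crop[0]:crop[2]]
    cv2.imwrite("pics/"+n,cv2.resize(im,None,fx=s,fy=s,interpolation=cv2.INTER_CUBIC))
def pix(f,P):
    T=np.linalg.inv(f["world_from_camera"]);p=T[:3,:3]@np.array(P)+T[:3,3]
    K=f["intrinsics"];q=K@np.array([p[0],-p[1],-p[2]]);return q[:2]/q[2]
def world(f,u,v,z=None):
    K=np.linalg.inv(f["intrinsics"]);d=K@np.array([u,v,1.]);d=np.array([d[0],-d[1],-d[2]])
    T=f["world_from_camera"]
    if z is None: return T[:3,:3]@(d*f["range_z"][int(v),int(u)])+T[:3,3]
    r=T[:3,:3]@d; return T[:3,3]+r*(z-T[2,3])/r[2]
E
python3 - <<'E'
from h import *
np.set_printoptions(precision=4,suppress=True)
for c in ["scene","side"]:
    f=grab_frame(c);save(f,c+"1.png",None,1.5)
    for n in ["cash_box","disc_center","disc_lug_a","bolt","bolt_tab","bolt_nose","bolt_home"]:
        for r in place_of(c,n)[:4]: print(c,n,round(r["p"],2),np.array(r["at"]),pix(f,r["at"]).round())
s=state();print(s["time"],s["tool_pos"],s["tool_rot"])
E
```

```text
scene cash_box 0.94 [0.5206 0.0903 0.003 ] [232. 231.]
scene disc_lug_a 0.79 [0.5139 0.1402 0.1152] [217. 210.]
scene disc_lug_a 0.71 [0.4875 0.1895 0.1152] [206. 222.]
scene disc_lug_a 0.52 [0.5211 0.0918 0.0007] [231. 231.]
scene bolt 0.66 [0.4503 0.0304 0.0602] [262. 221.]
scene bolt 0.5 [ 0.6202 -0.1977 -0.0027] [287. 182.]
scene bolt 0.43 [0.54   0.005  0.0681] [251. 200.]
scene bolt_tab 0.75 [0.5367 0.0019 0.1105] [253. 189.]
scene bolt_tab 0.55 [ 0.6216 -0.1982  0.0346] [288. 173.]
scene bolt_nose 0.72 [0.5142 0.1218 0.0664] [223. 220.]
scene bolt_nose 0.63 [ 0.5358 -0.1854  0.0065] [300. 194.]
scene bolt_nose 0.52 [ 0.3102 -0.2535  0.0055] [364. 224.]
scene bolt_home 0.9 [0.5161 0.1026 0.0647] [228. 218.]
scene bolt_home 0.67 [0.5046 0.1594 0.0816] [213. 223.]
side cash_box 0.96 [0.5184 0.0909 0.0024] [251. 212.]
side cash_box 0.73 [0.5135 0.1243 0.0684] [248. 189.]
side cash_box 0.62 [0.7001 0.3646 0.0014] [293. 181.]
side cash_box 0.31 [0.5345 0.0023 0.1088] [258. 190.]
side disc_center 0.72 [0.5011 0.1638 0.0857] [243. 180.]
side disc_center 0.53 [0.4538 0.0359 0.0574] [230. 204.]
side disc_lug_a 0.78 [0.5085 0.1351 0.1173] [246. 173.]
side disc_lug_a 0.77 [0.4869 0.1838 0.1124] [238. 170.]
side bolt 0.86 [ 0.3879 -0.1531 -0.0067] [208. 256.]
side bolt 0.74 [ 0.619  -0.1999  0.0007] [300. 256.]
side bolt 0.45 [0.5385 0.0053 0.062 ] [260. 204.]
side bolt_tab 0.93 [ 0.3884 -0.1604  0.0502] [207. 237.]
side bolt_tab 0.55 [ 0.6156 -0.1966  0.0351] [299. 243.]
side bolt_tab 0.44 [0.5362 0.0056 0.1077] [259. 190.]
side bolt_nose 0.73 [ 0.5339 -0.1822  0.0057] [266. 253.]
side bolt_nose 0.6 [ 0.311  -0.2516  0.005 ] [175. 274.]
side bolt_nose 0.58 [0.5115 0.1259 0.069 ] [247. 188.]
side bolt_home 0.94 [0.5172 0.1023 0.0689] [250. 191.]
side bolt_home 0.54 [0.5003 0.1635 0.0863] [243. 180.]
side bolt_home 0.48 [ 0.592  -0.383  -0.0027] [304. 301.]
0.8 [ 0.625  -0.      0.2313] [ 0.      0.7071  0.7071 -0.    ]
```

View pics/scene1.png

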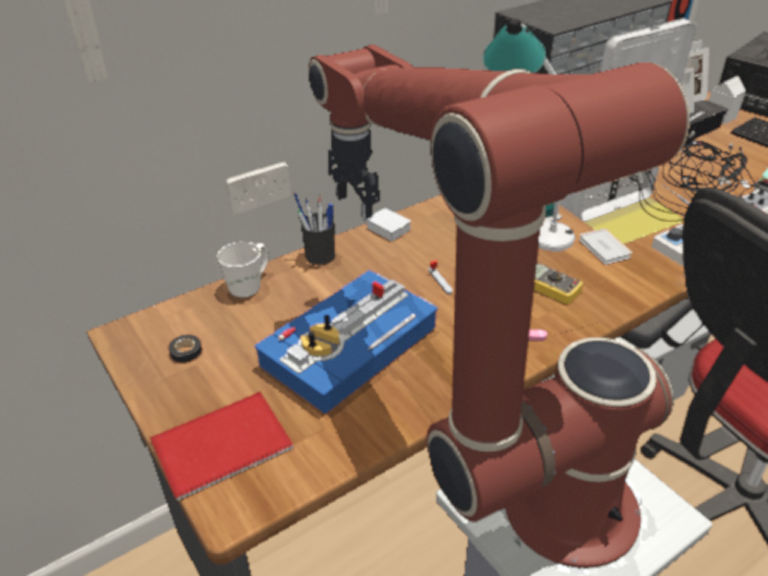

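View pics/side1.png

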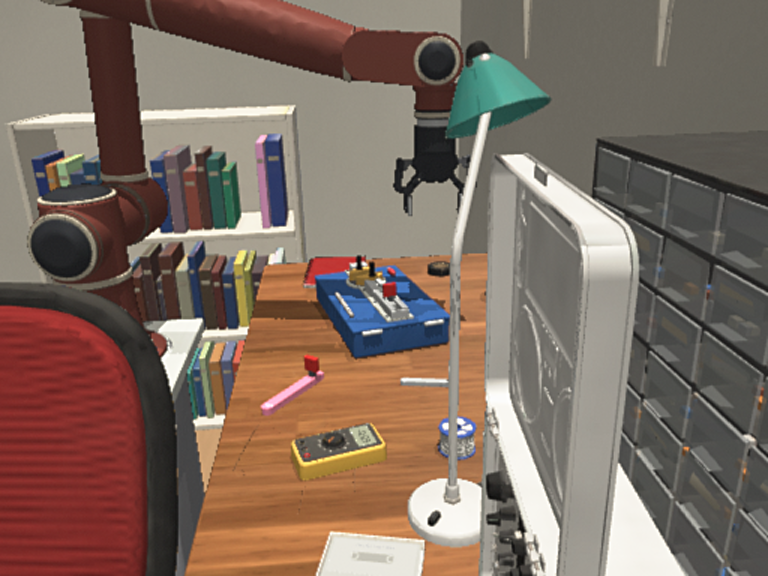

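The scene shows three bolt-like things, at scene.png (384,290)/1.5 in the lock guide, side (310,385) a pink one on the worktop, and scene (438,277) a small steel one with a red tab. The one meant is the one in the guide on the blue box: it's not pink, and it is larger than the small steel one. I'll go above the box and confirm it from close up.

Emit:
jog_arm --motion "0 0.09 -0.1 -0.06 0 0 0; 0 0.18 -0.21 -0.1 0 0 0; 0 0.18 -0.21 -0.1 0 0 0; 0 0.18 -0.21 -0.1 0 0 0; 0 0.18 -0.21 -0.1 0 0 0"

```text
time: 1.42
tool_pos: [0.5203, 0.0896, 0.2809]
tool_rot: [0.0, 0.707, 0.707, -0.0]
contact_force: [0.5, -0.1, -0.7]
gripper_width: 0.001
grasp_force: 0.0
```

```bash
python3 - <<'E'
from h import *
np.set_printoptions(precision=4,suppress=True)
c="wrist"
f=grab_frame(c);save(f,c+"1.png",None,1.5)
for n in ["cash_box","disc_center","disc_lug_a","bolt","bolt_tab","bolt_nose","bolt_home"]:
    for r in place_of(c,n)[:3]: print(c,n,round(r["p"],2),np.array(r["at"]),pix(f,r["at"]).round())
s=state();print(s["time"],s["tool_pos"],s["tool_rot"],s["gripper_width"],f["world_from_camera"])
E
```

```text
wrist cash_box 0.69 [ 0.517   0.0862 -0.003 ] [253. 164.]
wrist disc_center 0.72 [0.5012 0.1621 0.0795] [239. 111.]
wrist disc_center 0.41 [0.5428 0.0042 0.0631] [272. 231.]
wrist disc_lug_a 0.78 [0.5192 0.1411 0.1082] [255. 132.]
wrist disc_lug_a 0.68 [0.4941 0.1872 0.1149] [230.  86.]
wrist bolt 0.73 [0.5408 0.0026 0.0603] [270. 232.]
wrist bolt 0.71 [0.5161 0.1032 0.0647] [252. 160.]
wrist bolt_tab 0.96 [0.5391 0.0067 0.1119] [271. 246.]
wrist bolt_tab 0.73 [ 0.3907 -0.1556  0.0472] [174. 320.]
wrist bolt_nose 0.98 [0.5105 0.1183 0.0678] [248. 148.]
wrist bolt_home 0.75 [0.5171 0.1018 0.0641] [253. 161.]
1.825 [0.5202 0.0897 0.281 ] [-0.0002  0.7073  0.7069 -0.0002] -8.941721044854298e-05 [[ 1.     -0.0008 -0.0001  0.5198]
 [ 0.0008  0.958   0.2866  0.1628]
 [-0.0002 -0.2866  0.958   0.4225]
 [ 0.      0.      0.      1.    ]]
```

View pics/wrist1.png

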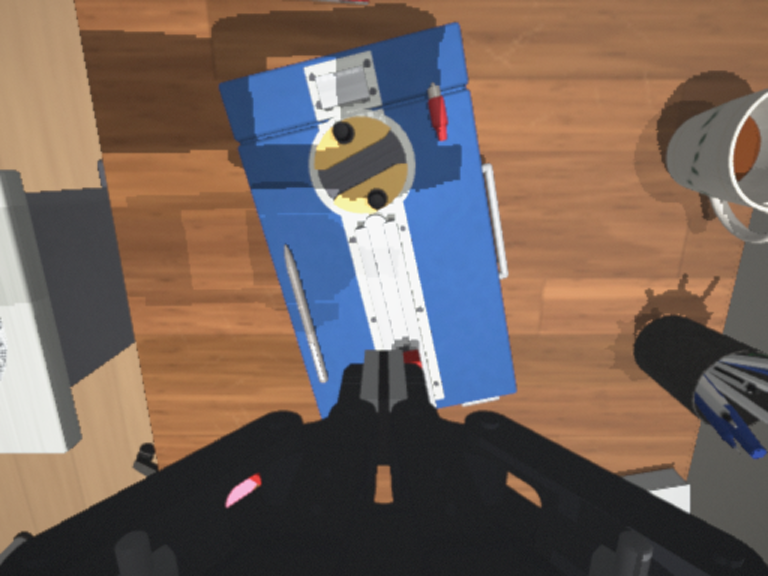

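The wrist picture shows the guided bolt with its red tab at (412,357) beside the fingertips, the disc at (362,164), and lugs at (344,131) and (377,199). The slot lies across the bolt. The pink one at (243,490) is the lookalike. Next I'll measure precisely and enlarge the lock.

```bash
python3 - <<'E'
from h import *
np.set_printoptions(precision=4,suppress=True)
f=grab_frame("wrist");save(f,"crop1.png",(190,30,320,275),2.4)
P=[world(f,u/1.5,v/1.5,.06)[:2] for u,v in [(220,86),(460,22),(517,392)]]
print("lid",P,[np.linalg.norm(P[1]-P[0]),np.linalg.norm(P[2]-P[1])],np.degrees(np.arctan2(*(P[1]-P[2])[::-1])),(P[0]+P[2])/2)
A=world(f,377/1.5,199/1.5,.112);B=world(f,344/1.5,131/1.5,.112)
print(A,B,np.linalg.norm(A-B),(A+B)/2,np.degrees(np.arctan2(*(B-A)[1::-1])))
for n in ["disc_lug_a","bolt_tab"]:
    for r in cut_out("wrist",n)[:2]:
        m=r["pixels"];v,u=np.nonzero(m);print(n,r["p"],m.sum(),u.mean(),v.mean(),world(f,u.mean(),v.mean(),.112), u.min(),u.max(),v.min(),v.max())
m=cut_out("wrist","cash_box")[0]["pixels"].astype(np.uint8)
hsv=cv2.cvtColor(f["color"],cv2.COLOR_RGB2HSV)
b=(cv2.inRange(hsv,(100,120,60),(125,255,255))>0)&(m>0)
v,u=np.nonzero(b);Q=np.array([world(f,x,y,.06)[:2] for x,y in zip(u,v)]).astype(np.float32)
print(cv2.minAreaRect(Q))
E
```

```text
lid [array([0.3931, 0.2224]), array([0.577 , 0.2661]), array([ 0.6476, -0.0435])] [np.float64(0.18900640497482246), np.float64(0.317517577505862)] 102.85029641184468 [0.5203 0.0895]
[0.5153 0.1405 0.112 ] [0.4929 0.1859 0.112 ] 0.05068294731478691 [0.5041 0.1632 0.112 ] 116.22248210382556
disc_lug_a 0.69 3110 240.50739549839227 109.65594855305466 [0.5041 0.164  0.112 ] 210 271 78 142
bolt_tab 0.92 1021 260.1616062683643 191.49853085210577 [0.5251 0.075  0.112 ] 244 279 143 241
bolt_tab 0.58 154 161.8961038961039 325.5 [ 0.3962 -0.1093  0.112 ] 152 172 317 335
((0.5193966031074524, 0.09069737792015076), (0.18889504671096802, 0.3176974654197693), 12.999852180480957)
```

View pics/crop1.png

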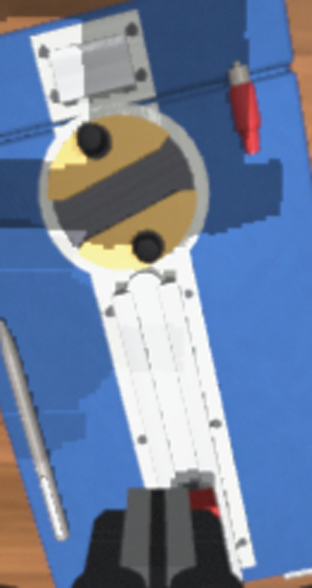

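The crop confirms the bolt: the grey bar in the guide with its red tab at (205,500), nose at (145,280), not pink. Fitting the lid gives 318 x 189 mm with yaw 103° and centre (0.5196, 0.0903), and the lug spacing fits too. The disc stands at about 102°, so I'll turn it +78° to pi by pushing the far lug counter-clockwise.

```bash
cat >> h.py <<'E'
C=np.array([.5196,.0903]);Y=np.radians(103.)
def R(a): return np.array([[np.cos(a),-np.sin(a)],[np.sin(a),np.cos(a)]])
def b2w(x,y): return C+R(Y)@np.array([x,y])/1000
def w2b(p): return R(-Y)@(np.array(p[:2])-C)*1000
def rows(start,wps):
    # start/wps: (x,y,z,yawdeg of tool x) in world; down-pointing tool
    p0=np.array(start[:3]);a=np.radians(start[3])
    tx=np.array([np.cos(a),np.sin(a),0]);tz=np.array([0,0,-1.]);ty=np.cross(tz,tx)
    for w in wps:
        d=np.array(w[:3])-p0
        print("0 %.3f %.3f %.3f 0 0 %.3f"%(d@tx/.5,d@ty/.5,d@tz/.5,-np.radians(w[3]-start[3])/1.5))
def lugp(al,lag,z):
    a=np.radians(al);p=np.array([75,0])+R(a)@np.array([27,-lag]);q=b2w(*p);return (q[0],q[1],z,103+al)
E
python3 - <<'E'
from h import *
s=(.5202,.0897,.281,90)
a=lugp(13,25,.12);print(a,w2b(a))
rows(s,[lugp(13,25,.2),lugp(13,25,.12)])
print();rows(lugp(13,25,.12),[lugp(13,25,.094)]+[lugp(x,13,.094) for x in (13,22,31,40)])
print();rows(lugp(40,13,.094),[lugp(x,13,.094) for x in (49,58,67,76,86)])
E
```

```text
(np.float64(0.5133625011183841), np.float64(0.19860447277869708), 0.12, 116) [106.93176811 -18.28557315]
0 0.218 -0.014 0.162 0 0 -0.303
0 0.218 -0.014 0.322 0 0 -0.303

0 0.000 0.000 0.052 0 0 -0.000
0 -0.000 -0.024 0.052 0 0 -0.000
0 0.003 -0.033 0.052 0 0 -0.105
0 0.005 -0.042 0.052 0 0 -0.209
0 0.006 -0.051 0.052 0 0 -0.314

0 0.003 -0.009 0.000 0 0 -0.105
0 0.005 -0.018 0.000 0 0 -0.209
0 0.006 -0.027 0.000 0 0 -0.314
0 0.005 -0.037 0.000 0 0 -0.419
0 0.002 -0.047 0.000 0 0 -0.535
```

Emit:
jog_arm --motion "0 0.11 -0.007 0.08 0 0 -0.12; 0 0.218 -0.014 0.162 0 0 -0.24; 0 0.218 -0.014 0.2 0 0 -0.303; 0 0.218 -0.014 0.322 0 0 -0.303; 0 0.218 -0.014 0.322 0 0 -0.303"

```text
time: 2.65
tool_pos: [0.5086, 0.1982, 0.1147]
tool_rot: [-0.004, 0.529, 0.848, -0.004]
contact_force: [-0.3, -0.1, 0.4]
gripper_width: 0.001
grasp_force: 0.0
```

```bash
python3 - <<'E'
from h import *
f=grab_frame("wrist");save(f,"w2.png",None,1.3)
s=state();print(s["time"],s["tool_pos"],s["tool_rot"],w2b(s["tool_pos"]))
E
```

```text
2.7 [0.51127842 0.19864481 0.1184865 ] [-0.00180388  0.52957752  0.84825761 -0.00184987] [107.43988671 -16.26397572]
```

View pics/w2.png

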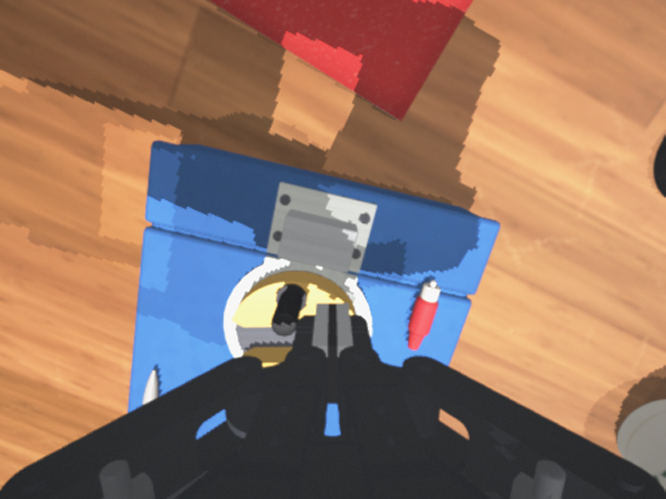

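The fingertip at (332,310) stands to the right of the far lug at (288,305), with a gap between them, as planned. Now I'll descend and push round the arc.

Emit:
jog_arm --motion "0 0 0 0.052 0 0 0; 0 0 -0.012 0.052 0 0 0; 0 0 -0.024 0.052 0 0 0; 0 0.002 -0.029 0.052 0 0 -0.05; 0 0.003 -0.033 0.052 0 0 -0.105"

```text
time: 3.32
tool_pos: [0.4988, 0.1937, 0.097]
tool_rot: [0.001, 0.46, 0.888, 0.002]
contact_force: [1.4, 2.9, -0.3]
gripper_width: -0.002
grasp_force: 1.3
```

```bash
python3 - <<'E'
from h import *
s=state();print(s["time"],s["tool_pos"],w2b(s["tool_pos"]),s["contact_force"])
rows(lugp(22,13,.094),[lugp(x,13,.094) for x in (31,40,49,58,67)])
print();rows(lugp(67,13,.094),[lugp(x,13,.094) for x in (74,82,90)])
E
```

```text
3.325 [0.49876305 0.1937115  0.09695874] [105.4483628   -2.95962893] [ 1.42628337  2.94188326 -0.29433113]
0 0.003 -0.009 0.000 0 0 -0.105
0 0.005 -0.018 0.000 0 0 -0.209
0 0.006 -0.027 0.000 0 0 -0.314
0 0.005 -0.037 0.000 0 0 -0.419
0 0.003 -0.046 0.000 0 0 -0.524

0 0.003 -0.007 0.000 0 0 -0.081
0 0.005 -0.015 0.000 0 0 -0.175
0 0.006 -0.023 0.000 0 0 -0.268
```

Contact is made (about 3 N), so I'll continue the arc.

Emit:
jog_arm --motion "0 0.003 -0.009 0 0 0 -0.105; 0 0.005 -0.018 0 0 0 -0.209; 0 0.006 -0.027 0 0 0 -0.314; 0 0.005 -0.037 0 0 0 -0.419; 0 0.003 -0.046 0 0 0 -0.524"

```text
time: 3.95
tool_pos: [0.4782, 0.182, 0.0968]
tool_rot: [0.001, 0.084, 0.996, 0.002]
contact_force: [-1.3, 2.4, 1.5]
gripper_width: 0.001
grasp_force: 1.6
```

Emit:
jog_arm --motion "0 0.003 -0.007 0 0 0 -0.081; 0 0.005 -0.013 0 0 0 -0.15; 0 0.006 -0.018 0 0 0 -0.21; 0 0.006 -0.018 0 0 0 -0.21; 0 0.006 -0.018 0 0 0 -0.21"

```text
time: 4.58
tool_pos: [0.4741, 0.1731, 0.0958]
tool_rot: [0.001, -0.07, 0.998, 0.0]
contact_force: [-1.4, 2.0, 1.9]
gripper_width: -0.002
grasp_force: 1.2
```

```bash
python3 - <<'E'
from h import *
f=grab_frame("wrist");save(f,"w3.png",None,1.3)
s=state();print(s["time"],s["tool_pos"],w2b(s["tool_pos"]),s["contact_force"],s["joint_pos"])
for c in ["side","wrist"]:
    g=grab_frame(c)
    for r in place_of(c,"disc_lug_a")[:3]: print(c,r["p"],w2b(r["at"]),r["at"][2])
E
```

```text
4.625 [0.47408453 0.1730957  0.09557397] [90.91240248 25.7239329 ] [-0.21115275  2.8168058   1.40490916] [ 2.02343035e-01 -1.13497186e-01  2.01138967e+00  3.39619677e-04
  1.24128443e+00 -1.50981452e+00]
side 0.54 [70.26392555 30.06460987] 0.1124
side 0.52 [ 71.97536934 -22.97990879] 0.1139
wrist 0.67 [67.85707462 20.97301658] 0.113
```

View pics/w3.png

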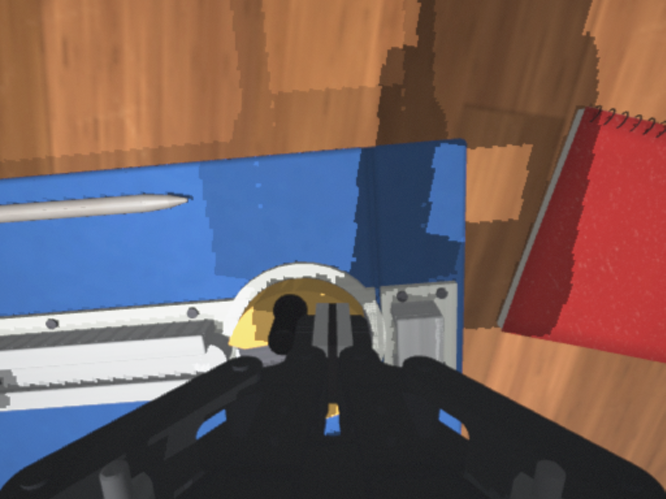

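The lug has been pushed round to about square with the bolt. I'll back off, rise, and look at the disc from the bolt side.

Emit:
jog_arm --motion "0 0 0.02 0 0 0 0; 0 0 0.03 -0.03 0 0 0; 0 0 0.03 -0.12 0 0 0; 0 0 0.03 -0.21 0 0 0; 0 0 0.03 -0.21 0 0 0"

```text
time: 5.45
tool_pos: [0.4739, 0.1885, 0.2053]
tool_rot: [0.005, -0.071, 0.997, 0.001]
contact_force: [1.1, 0.6, 0.2]
gripper_width: 0.002
grasp_force: 0.0
```

```bash
python3 - <<'E'
from h import *
s=state();print(s["time"],s["tool_pos"],w2b(s["tool_pos"]),s["tool_rot"])
q=s["tool_rot"];yaw=np.degrees(2*np.arctan2(q[2],q[1]));print(yaw)
p=s["tool_pos"]
W=lambda x,z:(*b2w(x,0),z,103)
rows((*p,yaw),[W(-120,.2),W(-120,.13)])
E
```

```text
5.45 [0.47394531 0.18851647 0.20534563] [105.96925884  22.39066149] [ 4.93121648e-03 -7.12134888e-02  9.97448739e-01  5.78335464e-04]
188.16747877738553
0 -0.083 -0.447 0.011 0 0 0.991
0 -0.083 -0.447 0.151 0 0 0.991
```

Emit:
jog_arm --motion "0 -0.02 -0.11 0.01 0 0 0.12; 0 -0.04 -0.22 0.01 0 0 0.24; 0 -0.06 -0.33 0.01 0 0 0.36; 0 -0.083 -0.447 0.01 0 0 0.48; 0 -0.083 -0.447 0.01 0 0 0.6"

```text
time: 6.08
tool_pos: [0.5442, -0.0311, 0.1935]
tool_rot: [-0.001, 0.375, 0.927, -0.001]
contact_force: [0.6, 0.7, -0.5]
gripper_width: 0.003
grasp_force: 0.0
```

Emit:
jog_arm --motion "0 0 0 0 0 0 0.12; 0 0 0 0 0 0 0.24; 0 0 0 0 0 0 0.36; 0 0 0 0 0 0 0.391; 0 0 0 0 0 0 0.391"

```text
time: 6.7
tool_pos: [0.5434, -0.0275, 0.1935]
tool_rot: [-0.001, 0.622, 0.783, -0.001]
contact_force: [-0.3, 0.9, -0.1]
gripper_width: 0.003
grasp_force: 0.0
```

```bash
python3 - <<'E'
from h import *
f=grab_frame("wrist");save(f,"w4.png",None,1.5)
s=state();print(s["time"],s["tool_pos"],w2b(s["tool_pos"]),s["tool_rot"])
for n in ["disc_lug_a","bolt_tab","disc_center","bolt_nose"]:
    for r in place_of("wrist",n)[:3]: print(n,r["p"],w2b(r["at"]),r["at"][2],pix(f,r["at"])*1.5)
E
```

```text
6.75 [ 0.54351643 -0.02756612  0.1936286 ] [-120.22524232    3.21065699] [-5.43359184e-04  6.22271017e-01  7.82801577e-01 -4.20901248e-04]
bolt_tab 0.83 [-210.06923278  180.9941641 ] 0.0433 [151.79550974 388.10091792]
bolt_tab 0.79 [-84.00016179  -1.54363839] 0.1112 [393.16450787 239.57755337]
bolt_nose 0.79 [28.60969839  0.78432026] 0.07 [389.0044959   22.01497282]
bolt_nose 0.73 [-288.35632541  276.65675411] 0.0071 [ 79.98681004 445.58263524]
```

View pics/w4.png

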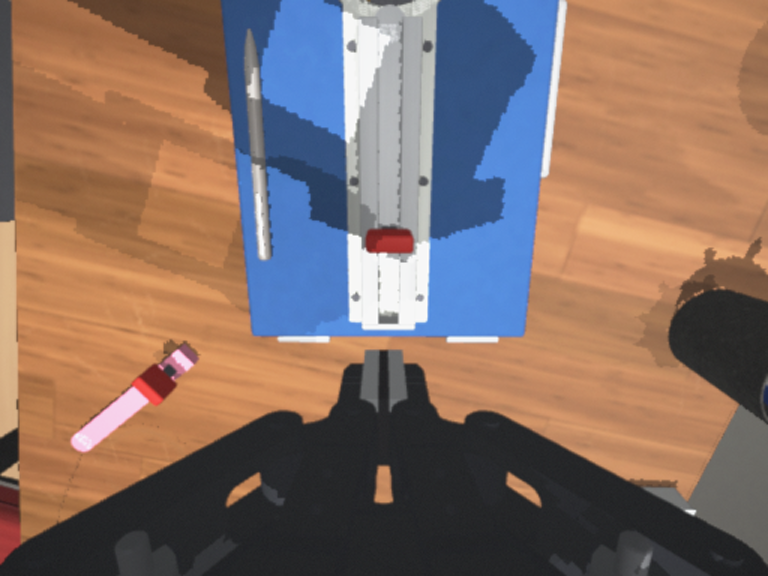

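The picture shows the red tab at (390,241) on the centre line, with free space behind it. The disc is just out of view at the top, so I'll move forward briefly to check the slot.

Emit:
jog_arm --motion "0 0.08 0 -0.05 0 0 0; 0 0.18 0 -0.1 0 0 0; 0 0.2 0 -0.1 0 0 0; 0 0.2 0 -0.1 0 0 0; 0 0.2 0 -0.1 0 0 0"

```text
time: 7.58
tool_pos: [0.5212, 0.0688, 0.243]
tool_rot: [-0.001, 0.623, 0.782, -0.001]
contact_force: [0.3, 0.4, 0.2]
gripper_width: 0.004
grasp_force: 0.0
```

```bash
python3 - <<'E'
from h import *
f=grab_frame("wrist")
s=state();print(s["time"],s["tool_pos"],w2b(s["tool_pos"]))
for n in ["disc_lug_a","bolt_tab","disc_center"]:
    for r in place_of("wrist",n)[:3]: print(n,r["p"],w2b(r["at"]),r["at"][2],pix(f,r["at"]))
u,v=pix(f,(*b2w(75,0),.082)).astype(int);print(u,v)
save(f,"w5.png",(max(0,u-70),max(0,v-70),u+70,v+70),4)
E
```

```text
7.625 [0.52119983 0.06870945 0.24303234] [-21.39707051   3.29799174]
disc_lug_a 0.94 [ 80.82672236 -29.53914273] 0.108 [292.36454131  77.55439775]
bolt_tab 0.56 [-212.79001238  181.21178392] 0.0451 [130.08723992 306.30058767]
disc_center 0.57 [74.40596889 -0.44921449] 0.083 [259.79683719  87.33678602]
259 86
```

View pics/w5.png

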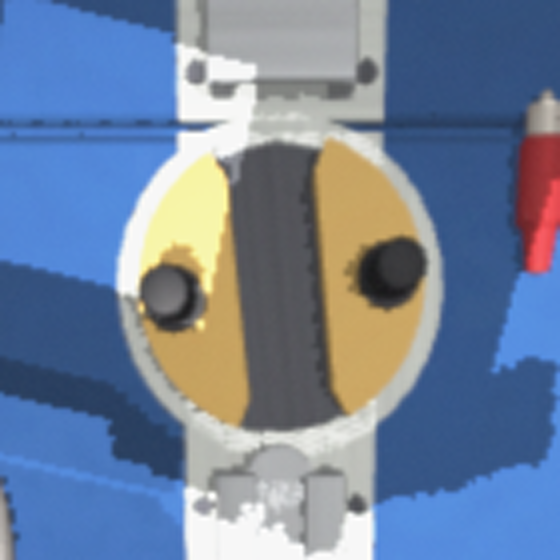

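The slot is close but over-turned by several degrees: lugs at (170,296) and (393,270) against the vertical box axis, about 6.5°. I'll push the left lug back about 3 mm from the bolt side.

Emit:
jog_arm --motion "0 0.06 -0.02 0.05 0 0 0; 0 0.13 -0.047 0.16 0 0 0; 0 0.13 -0.047 0.25 0 0 0; 0 0.13 -0.047 0.294 0 0 0; 0 0.13 -0.047 0.294 0 0 0"

```text
time: 8.4
tool_pos: [0.4821, 0.1273, 0.0948]
tool_rot: [-0.002, 0.623, 0.782, -0.002]
contact_force: [0.8, 0.4, -0.3]
gripper_width: -0.002
grasp_force: 0.0
```

```bash
cat > m.py <<'E'
from h import *
f=grab_frame("wrist")
s=state();print(s["time"],s["tool_pos"],w2b(s["tool_pos"]),s["contact_force"])
hsv=cv2.cvtColor(f["color"],cv2.COLOR_RGB2HSV)
for x,y in ((75,27),(75,-27),(75,0)): print(pix(f,(*b2w(x,y),.112)))
for n in ["disc_lug_a"]:
    for r in place_of("wrist",n)[:3]: print(n,r["p"],w2b(r["at"]),r["at"][2],pix(f,r["at"]))
E
python3 - <<'E'
from m import *
import cv2
F=f
E
```

```text
8.45 [0.48369237 0.1273934  0.09684002] [44.22016134 26.6431167 ] [-0.78654787 -0.65482604  0.38575868]
[258.46486863 207.09379113]
[375.30795754 207.31915053]
[316.82793321 207.20635804]
disc_lug_a 0.82 [ 78.34593233 -27.8374727 ] 0.1064 [373.22518009 196.88073662]
disc_lug_a 0.72 [70.87041594 23.35624424] 0.1111 [266.17320853 214.80238183]
disc_lug_a 0.22 [30.93327337  1.06892399] 0.0656 [296.92877037 247.35609776]
```

Emit:
jog_arm --motion "0 0.015 0 0 0 0 0; 0 0.022 0 0 0 0 0; 0 0.026 0 0 0 0 0; 0 0.028 0 0 0 0 0; 0 0.028 0 0 0 0 0"

```text
time: 9.12
tool_pos: [0.4811, 0.1414, 0.0975]
tool_rot: [0.0, 0.623, 0.782, 0.0]
contact_force: [0.1, -1.9, 1.8]
gripper_width: 0.003
grasp_force: 1.0
```

```bash
python3 - <<'E'
from m import *
save(f,"w6.png",(180,130,440,330),3)
E
```

```text
9.175 [0.48103217 0.14143879 0.09744972] [58.50397786 26.07561942] [ 0.81729286 -2.2478597   1.30333036]
[254.12517233 232.72128475]
[365.09011092 232.76133277]
[309.61817782 232.74131256]
disc_lug_a 0.73 [70.12112228 25.88973176] 0.1128 [256.39637456 242.58800315]
```

View pics/w6.png

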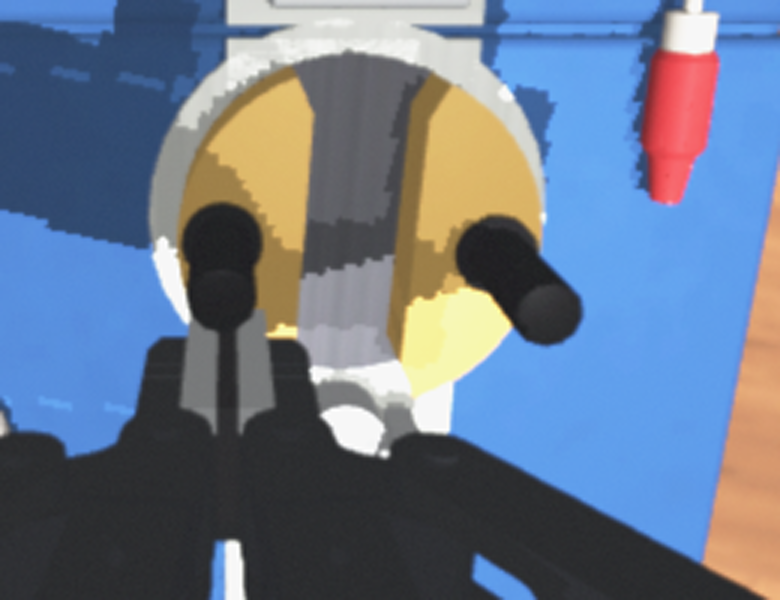

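The slot now lines up to within about 2°: lug tops at (222,300) and (550,313), against a predicted level line, so well inside the nose's tolerance of 0.1. I'll retreat and go behind the tab.

Emit:
jog_arm --motion "0 -0.03 0 0 0 0 0; 0 -0.06 0.005 -0.1 0 0 0; 0 -0.17 0.052 -0.12 0 0 0; 0 -0.28 0.052 -0.12 0 0 0; 0 -0.357 0.052 -0.12 0 0 0"

```text
time: 9.85
tool_pos: [0.5465, -0.0293, 0.1572]
tool_rot: [-0.0, 0.623, 0.782, 0.0]
contact_force: [0.0, 0.4, 1.5]
gripper_width: -0.002
grasp_force: 0.0
```

```bash
python3 - <<'E'
from m import *
for r in place_of("wrist","bolt_tab")[:2]: print(r["p"],w2b(r["at"]),r["at"][2])
E
```

```text
9.9 [ 0.54714528 -0.03279546  0.15715787] [-126.13687553    0.85115464] [-0.63156146 -3.13340677  0.83563861]
[ 203.61804868 -145.66760154]
[ 310.42872352 -145.76819916]
[ 257.02263011 -145.71789964]
disc_lug_a 0.37 [-1.96402935 -2.72811083] -0.0009 [259.08389358  59.66351662]
0.9 [-89.17165437   1.39501173] 0.1099
0.73 [-212.43021604  181.43660962] 0.0434
```

Emit:
jog_arm --motion "0 0.008 0 0.06 0 0 0; 0 0.008 0 0.12 0 0 0; 0 0.02 0 0.12 0 0 0; 0 0.032 0 0.12 0 0 0; 0 0.044 0 0.12 0 0 0"

```text
time: 10.62
tool_pos: [0.5423, -0.0048, 0.0991]
tool_rot: [0.001, 0.622, 0.783, 0.001]
contact_force: [0.2, -0.8, -0.3]
gripper_width: -0.001
grasp_force: 0.5
```

Emit:
jog_arm --motion "0 0.012 0 0 0 0 0; 0 0.024 0 0 0 0 0; 0 0.036 0 0 0 0 0; 0 0.048 0 0 0 0 0; 0 0.06 0 0 0 0 0"

```text
time: 11.25
tool_pos: [0.5345, 0.0243, 0.0973]
tool_rot: [-0.0, 0.623, 0.782, -0.0]
contact_force: [0.2, -1.3, 1.1]
gripper_width: -0.001
grasp_force: 0.9
```

```bash
python3 - <<'E'
from m import *
E
```

```text
11.3 [0.53422582 0.02499384 0.09713923] [-66.92246207   0.43972849] [ 0.58193649 -0.36797546 -0.77868734]
[182.27973733 -91.15798505]
[332.96760478 -91.02490813]
[257.62775066 -91.09144299]
```

The bolt moves freely and its nose is inside the disc. I'll continue.

Emit:
jog_arm --motion "0 0.015 0 0 0 0 0; 0 0.03 0 0 0 0 0; 0 0.045 0 0 0 0 0; 0 0.06 0 0 0 0 0; 0 0.07 0 0 0 0 0"

```text
time: 11.98
tool_pos: [0.5265, 0.0587, 0.0972]
tool_rot: [-0.0, 0.623, 0.783, -0.0]
contact_force: [0.7, -2.1, -1.1]
gripper_width: -0.005
grasp_force: 0.5
```

Emit:
jog_arm --motion "0 0.012 0 0 0 0 0; 0 0.024 0 0 0 0 0; 0 0.036 0 0 0 0 0; 0 0.046 0 0 0 0 0; 0 0.05 0 0 0 0 0"

```text
time: 12.6
tool_pos: [0.5211, 0.0828, 0.0973]
tool_rot: [0.0, 0.623, 0.783, 0.0]
contact_force: [0.6, -0.6, -0.5]
gripper_width: 0.004
grasp_force: 0.5
```

```bash
python3 - <<'E'
from m import *
E
```

```text
12.65 [0.52105441 0.08288767 0.09736216] [-7.54952566  0.2502834 ] [-0.59686381 -0.0760507   0.14773108]
[192.66730776  87.40433865]
[321.56352131  87.55055326]
[257.12126441  87.47745259]
disc_lug_a 0.96 [72.93933888 25.64961683] 0.111 [196.64934211  92.77672335]
disc_lug_a 0.59 [ 76.93669868 -29.05158164] 0.1088 [324.99261856  83.31188436]
```

About 6 mm to go. I'll push gently and watch the force.

Emit:
jog_arm --motion "0 0.005 0 0 0 0 0; 0 0.009 0 0 0 0 0; 0 0.012 0 0 0 0 0; 0 0.014 0 0 0 0 0; 0 0.014 0 0 0 0 0"

```text
time: 13.32
tool_pos: [0.5196, 0.0894, 0.0974]
tool_rot: [0.0, 0.623, 0.782, 0.0]
contact_force: [0.3, -0.8, -0.0]
gripper_width: -0.001
grasp_force: 0.4
```

Emit:
jog_arm --motion "0 0.001 0 0 0 0 0; 0 0.002 0 0 0 0 0; 0 0.003 0 0 0 0 0; 0 0.004 0 0 0 0 0; 0 0.004 0 0 0 0 0"

```text
time: 13.95
tool_pos: [0.5198, 0.0897, 0.0977]
tool_rot: [0.002, 0.623, 0.782, -0.001]
contact_force: [1.7, -7.6, 0.3]
gripper_width: -0.001
grasp_force: 3.8
```

The force is up to 8 N and the tool has stopped at the expected place (box x about -0.6). One firmer nudge will confirm the stop.

Emit:
jog_arm --motion "0 0.001 0 0 0 0 0; 0 0.002 0 0 0 0 0; 0 0.003 0 0 0 0 0; 0 0.003 0 0 0 0 0; 0 0.003 0 0 0 0 0"

```text
time: 14.58
tool_pos: [0.5202, 0.0901, 0.0983]
tool_rot: [0.003, 0.623, 0.782, -0.001]
contact_force: [2.5, -11.9, 0.8]
gripper_width: 0.002
grasp_force: 5.7
```

Firm end stop. I'll back off and rise.

Emit:
jog_arm --motion "0 -0.02 0 0 0 0 0; 0 -0.04 0 0 0 0 0; 0 -0.05 0 -0.08 0 0 0; 0 -0.08 0 -0.2 0 0 0; 0 -0.1 0 -0.25 0 0 0"

```text
time: 15.2
tool_pos: [0.5316, 0.0435, 0.2265]
tool_rot: [0.002, 0.623, 0.782, 0.002]
contact_force: [0.2, 0.3, 0.1]
gripper_width: 0.0
grasp_force: 0.0
```

```bash
python3 - <<'E'
from m import *
save(f,"w7.png",None,1.3)
for r in place_of("wrist","bolt_tab")[:1]: print(r["p"],w2b(r["at"]),r["at"][2])
E
```

```text
15.25 [0.53293734 0.04255905 0.22915121] [-49.51759687  -2.25612741] [ 1.04779539 -0.70207923  2.90517255]
[220.47333686  46.52070135]
[286.84739411  46.65098262]
[253.68218498  46.58588481]
disc_lug_a 0.74 [ 74.36580289 -29.07382604] 0.107 [288.64071594  48.79829244]
disc_lug_a 0.57 [72.16704871 22.74900174] 0.1117 [225.84081791  50.45458992]
0.78 [16.43715311 -0.81853389] 0.1099
```

View pics/w7.png

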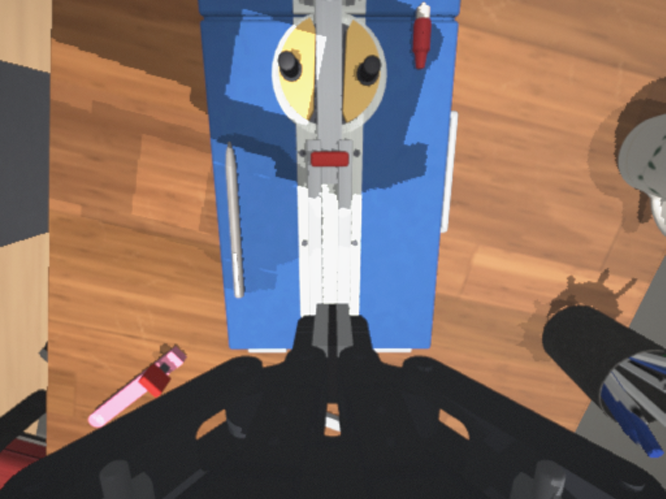

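The bolt passes through the disc into the keeper. The tab at (330,158) measures box x 16, against 15 at home. The pen and plug are undisturbed and the arm is clear, so I'm handing in.

```bash
python3 -c "
from plant import *
print(job_done())"
```

```text
the job is handed in; nothing more can be done
None
```

The cash box is locked: the disc's slot was lined up at pi and the bolt pushed through it to a firm stop (about 12 N) in the keeper. I handed it in at about 15 s with the arm clear and the pen and red plug undisturbed.

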